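Open the bayonet cover of the airbrush filter pot

ROBOT

A 6-joint arm with a two-finger parallel gripper is mounted at the origin on a cart in front of the work surface, level with it; the furniture and walls round the work are solid. World frame = base frame: x ahead of the robot, y to its left, z up, the work surface at z = 0. Lengths are in m, angles in rad, forces in N, time in s.
With the tool pointing down it reaches from about 0.375 to 0.975 m from the base axis. Payload 3.8 kg.
Tool frame: the origin (TCP) lies midway between the tips of the shut fingers; the grasp point (between the pads) lies 19 mm behind it; z points along the fingers, y is the line along which they close (so a half turn about z gives the same grasp; the last joint's range is limited). The gripper opens to 85 mm and grips with 20 to 120 N. Pads are 22 mm wide; open, the fingers measure 114 mm over their backs; the gripper's body (76 mm by 85 mm) begins 54 mm behind the grasp point. The pads swing forward as they close: fully open they stand 13 mm farther back than shut.
Start: joints at [-1.272, 0.264, 1.604, -0, 1.274, -0.037], TCP at [0.222, -0.637, 0.202] pointing down, gripper open.
Joint ranges: [-2.63, 2.63], [-0.94, 2.18], [0.31, 2.57], [-1.31, 4.45], [0, 2.66], [-2.55, 2.55]. Speed limits (rad/s): [2.57, 2.57, 3.14, 3.14, 3.14, 3.14].

INTERFACE

Orientations are given as a rotation vector (axis times angle).
In Python, from workcell import bot, read_camera, camera_info, ticket gives the robot as it stands.
- The arm moves only by the tool servo_tool, never from a script. Its argument "targets" is a list of rows, each an object of numbers: "hand": the closure, from -1 (fully open) to 1 (shut); "x", "y", "z": the shift along the tool's x, y, z as a fraction of full scale; "roll": the turn about the tool's z as a fraction of full scale. In form: [{"hand": .., "x": .., "y": .., "z": .., "roll": ..}, ...]. A call has 1 to 10 rows; each row is the pose to reach, as a shift and turn from the pose commanded when the call began, along the tool's axes at that moment, turning the shorter way round; what a row does not reach only later rows make up. Full scale, the value 1, is 50 cm for a shift and 180 degrees for a turn. A row lasts 1/12 s, in which the tool goes at most 41.7 mm and 7.16 degrees, less where a joint would pass 70% of its speed; a pose out of reach is approached as far as the arm can. A call with a number of a shift or a turn outside -1 to 1 is refused whole. A call with a gripper value outside its range is refused whole. The fingers move at their own pace and stop on an object; "grip_force" is the grip in N (left out, the last holds). Time passes only in rows, so rows that repeat a pose let the fingers close. It gives the time, the measured TCP pose, the force, the opening and the grip force at its end, in the units of the state.
- bot.read_state(): the state, without advancing time (a new reading comes with each control period).
- read_camera(name): name is "scene" or "top"; returns the picture (420x560x3 uint8, red, green, blue); there is no depth.
- camera_info(name): a dict with "fx", "fy", "cx", "cy" (pixels), "eye" and "orientation" of the camera in the world. Camera axes: x right, y down, z forward; pixel columns grow to the right and rows downward; lengths in m; the calibration is good to about 2 mm. A picture is of the moment at which its call begins. camera_info takes no time and is no camera call.
- ticket.finish_job(): hands the job in; it is judged then, once.
The state is a dict: "time": time; "q": joint angles; "joint_vel": joint speeds; "joint_torque": joint torques, N m; "tool_pos": TCP position; "tcp_rot": TCP orientation; "wrist_force": force on the tool from outside, world axes, zero at the start; "torque": the same for the moment, N m; "width": opening from 0.0 (shut) to 1.0 (fully open); "grip_force": force on a finger pad.
Only numpy, scipy, OpenCV 4.12 (cv2) and the standard library are available. Lean on these libraries where they do the work, as an engineer would, in place of code of your own. Each camera call takes 0.05 s, during which the arm holds its last target. There are 200 camera calls.

TASK

Open the filter pot: first move whatever stands in the way of the cover's two arms to a free spot on the table, standing upright, then push one of the arms so that the cover turns a quarter turn anticlockwise (seen from above) to its stop, without the arms striking anything. Do not touch the knob on top before the cover is unlocked; then lift the cover off by it and set it down gently, right way up, in the middle of the round cork mat. Leave the yellow paint tub, the tall cream house and the tall red house where they are.

Things in the scene. Friction and masses are not known exactly. Their poses are not given: they have to be found in the camera images.
- housing: Grey round filter pot, fixed to the table. Origin: centre of its underside, z up. Wall 124 mm across, foot 132 mm, rim 50 mm above the table. The ledges inside its rim leave notches at its +x and -x. At +x a hose spigot, 28 mm across, reaches 85 mm from the axis, its top 31 mm above the table. Unlocked = the cover's arms along the housing's x axis.
- cover: Loose grey bayonet cover, 0.36 kg. Origin: centre of its underside (24 mm above the table while in the pot), x along its two alike arms (18 mm wide, to 100 mm from the axis, 28 to 46 mm above the origin). Disc 122 mm across, top 36 mm above the origin. Locked: arms 75 to 90 deg clockwise of housing x. 2 to 5 N turns it to a solid stop about 4 deg past housing x; there it lifts straight out.
- knob: Round upright knob on the cover's axis, 34 mm across and 39 mm high, one piece with the cover, for lifting only. Origin at the centre of its foot, 36 mm above the cover's origin (60 mm above the table while in the pot).
- mat: Round cork mat, 150 mm across, 5 mm thick, fixed to the table; origin at the centre of its underside. It may lie to the left or the right of the pot.
- jar: Loose amber glass jar with a screw lid, 57 mm across, 65 mm high; origin at the centre of its underside. One of jar, bottle and house stands by the pot (about 0.10 m from its axis) where an arm would strike it when the cover turns; the other two stand elsewhere.
- bottle: Loose small gold paint bottle with a black cap, 33 mm across, 70 mm high; origin at the centre of its underside. See jar.
- house: Loose low red model house, 44 mm along its x, 36 mm along its y, upright walls to 65 mm and a roof to 92 mm; origin at the centre of its underside. See jar.
- tub: Yellow paint tub, loose bystander, 70 mm across, 82 mm high; origin at the centre of its underside.
- big_house: Tall cream model house with a red roof, loose bystander, 57 x 49 mm, 121 mm high; origin at the centre of its underside.
- red_house: Tall narrow red model house, loose bystander at the back, 47 x 32 mm, 100 mm high; origin at the centre of its underside.
- spray: White spray bottle, fixed, 75 x 111 mm, 214 mm high; origin at the centre of its underside.
- relief: Flat plaster relief, fixed to the table, 52 x 78 x 13 mm; origin at the centre of its underside. A second one like it lies fixed at x 0.605, y 0.008, and a clear cup, about 70 mm across and 80 mm high, stands fixed at x 0.72, y 0.04.
- case: Black glasses case, fixed, 52 x 150 x 36 mm, long along its y; origin at the centre of its underside. More paint pots and jars (up to 120 mm high) stand fixed at the back right, x > 0.58 m and y < -0.05 m.
Not all that is in view belongs to the job. Leave any turquoise look-alike of the bottle alone.

How it is judged:
By the outcome, as a careful person would: the job done as asked, in the order asked, and still so for the second after the job is handed in, with the robot touching nothing.
It also fails if it takes over 72 s, if anything falls off the work surface, if the arm or the gripper's body presses on something with over 40 N, if the wrist force passes 120 N, or if a joint passes its speed limit or range.

## Working session

There is one attempt and no reset: what is moved stays moved. The work goes in short steps, Python scripts to look and compute and a tool call to move; the robot and the scene stay as the last step left them, time stands still between calls to the robot, and variables do not carry over. Pictures are saved under pics/ and viewed, at most 10 in all, crops included, and the job is handed in when it is done.

Besides the shell and the picture viewer there is one more tool, called after ">>>" by a JSON object that holds its "fn" and its "kwargs", one argument or row to a line. servo_tool: Moves the arm, as the interface text tells. Its arguments: {"type":"object","properties":{"targets":{"type":"array"},"grip_force":{"type":"number"}},"required":["targets"]}

```bash
mkdir -p pics; ls; python3 - <<'E'
from workcell import bot, read_camera, camera_info
import cv2
for n in("scene","top"):
    i=read_camera(n); cv2.imwrite(f"pics/{n}0.png",cv2.resize(i[:,:,::-1],None,fx=1.4,fy=1.4,interpolation=cv2.INTER_CUBIC)); cv2.imwrite(f"raw_{n}.png",i[:,:,::-1]); print(camera_info(n))
print(bot.read_state())
E
```

```text
pics
{'fx': 471.45842749013946, 'fy': 471.45842749013946, 'cx': 277.1712750328023, 'cy': 206.38516401695836, 'eye': array([0.12795217, 0.8615661 , 0.71687004]), 'orientation': array([-0.64599281,  2.54046872, -1.32760418])}
{'fx': 421.5713893840815, 'fy': 421.5713893840815, 'cx': 278.569170535179, 'cy': 209.04622509278013, 'eye': array([0.43832903, 0.01121591, 1.300273  ]), 'orientation': array([-2.16224059,  2.18675468, -0.05167785])}
{'time': 0.1, 'q': array([-1.27191009e+00,  2.64687599e-01,  1.60527645e+00, -4.78632186e-07,
        1.27372289e+00, -3.69260116e-02]), 'joint_vel': array([-0.00090875, -0.00222609, -0.00169568,  0.00166062,  0.00030205,
        0.00089101]), 'joint_torque': array([-1.60490799e-04, -5.16706967e+01, -3.68588483e+01, -9.48028310e-05,
        6.21321058e-03, -7.44447516e-05]), 'tool_pos': array([ 0.222198  , -0.63658758,  0.20095895]), 'tcp_rot': array([-3.09536483e+00, -5.24670811e-01,  4.30081040e-04]), 'wrist_force': array([ 0.59140812, -0.29295768,  0.58597313]), 'torque': array([ 0.05754298, -0.02627212,  0.02812933]), 'grip_force': 0.0, 'width': 1.003208394729958}
```

View pics/scene0.png

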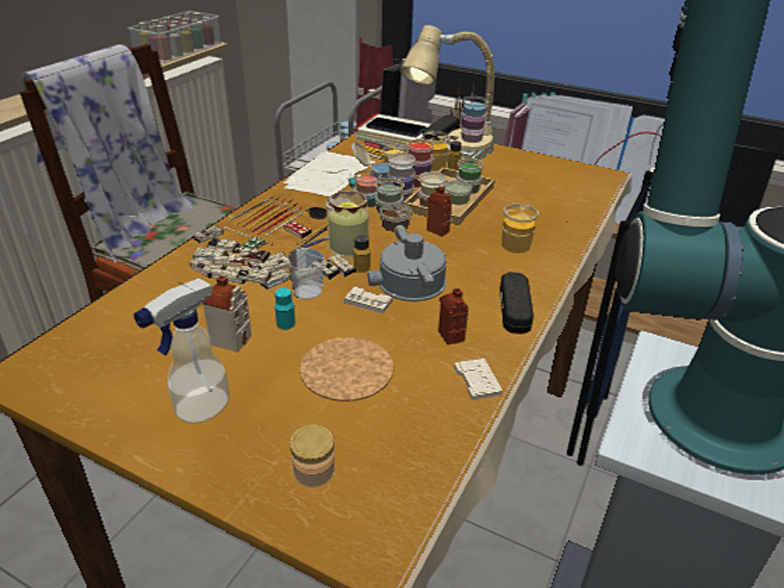

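View pics/top0.png

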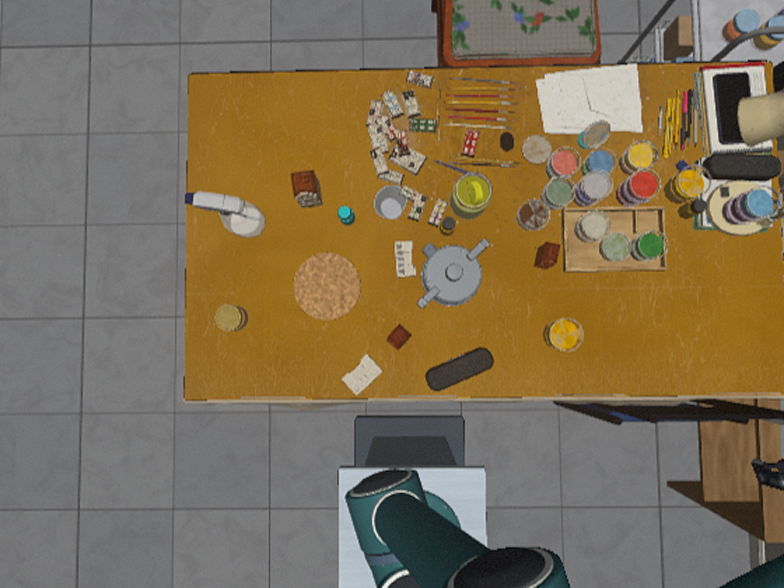

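The top view shows the pot at (452,273) and its arm tips at (483,243) and (423,303). The spigot is at (428,250) and the mat at (327,286). There are two bottle candidates: the black-capped one at (448,226) by the pot, and the turquoise look-alike at (345,214). The black-capped gold one fits the description and stands in the arm's sweep. I'll confirm that in enlarged crops.

```bash
python3 - <<'E'
import cv2
a=cv2.imread("raw_top.png"); cv2.imwrite("pics/t1.png",cv2.resize(a[125:235,265:415],None,fx=5,fy=5,interpolation=cv2.INTER_CUBIC))
a=cv2.imread("raw_scene.png"); cv2.imwrite("pics/s1.png",cv2.resize(a[130:250,205:355],None,fx=5,fy=5,interpolation=cv2.INTER_CUBIC))
E
```

```text
(no output)
```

View pics/t1.png

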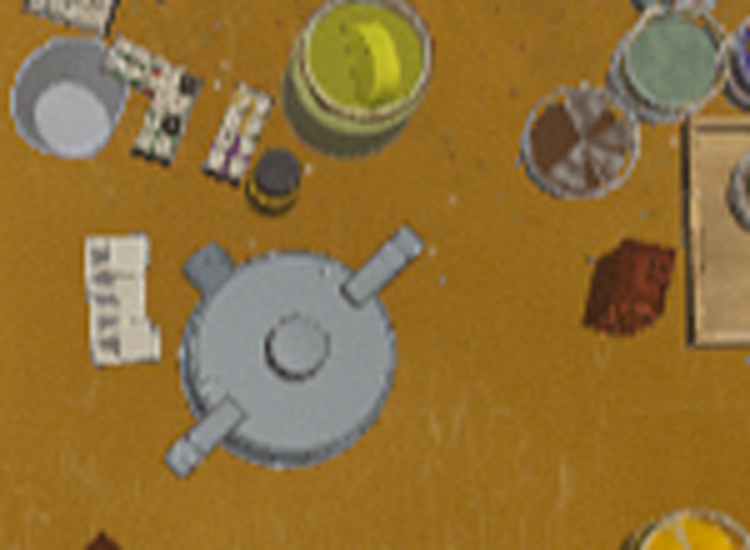

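View pics/s1.png

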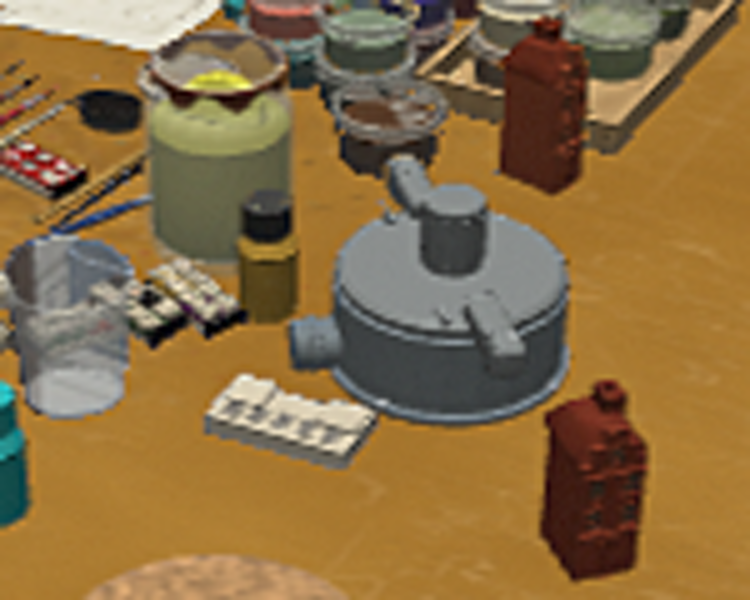

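The crops confirm it: the black-capped gold bottle, cap at (279,168) in the top crop, stands between the upper arm tip (412,237) and the spigot (207,262). The other red items and the turquoise bottle are clear of the sweep. The tall jar behind it has its rim at (367,58).

```bash
cat > h.py <<'E'
import numpy as np
from scipy.spatial.transform import Rotation as R
from workcell import camera_info
def ray(n,u,v,z):
    c=camera_info(n); d=R.from_rotvec(c["orientation"]).apply([(u-c["cx"])/c["fx"],(v-c["cy"])/c["fy"],1])
    return c["eye"]+d*(z-c["eye"][2])/d[2]
def proj(n,p):
    c=camera_info(n); q=R.from_rotvec(c["orientation"]).inv().apply(np.array(p)-c["eye"]); return q[0]/q[2]*c["fx"]+c["cx"],q[1]/q[2]*c["fy"]+c["cy"]
T=lambda u,v,z: ray("top",(u+.5)/5-.5+265,(v+.5)/5-.5+125,z)
S=lambda u,v,z: ray("scene",(u+.5)/5-.5+205,(v+.5)/5-.5+130,z)
F=lambda n,u,v,z: ray(n,(u+.5)/1.4-.5,(v+.5)/1.4-.5,z)
E
python3 - <<'E'
from h import *
np.set_printoptions(precision=4,suppress=True)
for n,p in dict(knob=T(300,343,.099),knobS=S(454,201,.099),disc=T(292,355,.06),armU=T(412,237,.07),armL=T(174,468,.07),spig=T(207,262,.017),spigS=S(293,343,.017),
 bott=T(279,168,.07),bottS=S(268,208,.07),bottbaseS=S(268,312,0),jarrim=T(367,58,.12),jarrimS=S(218,62,.12),jarbaseS=S(218,255,0),
 mat=F("top",327,286,.005),matS=F("scene",347,368,.005),house=F("top",398,334,.08),dom=T(238,135,.01),red=T(630,285,.05),
 spray=F("top",243,218,.1),bigh=F("top",305,188,.1),cup=T(70,95,.08),jar=F("top",230,316,.065),case=F("top",460,369,.036),tub=F("top",565,334,.08),turq=F("top",346,213,.07),relief=F("top",362,375,.013)).items(): print(n,p)
print(R.from_rotvec([-3.09536483e+00, -5.24670811e-01,0]).as_matrix())
E
```

```text
knob [ 0.567  -0.0938  0.099 ]
knobS [ 0.5621 -0.0885  0.099 ]
disc [ 0.5641 -0.0924  0.06  ]
armU [ 0.6317 -0.163   0.07  ]
armL [ 0.4977 -0.0216  0.07  ]
spig [ 0.6264 -0.045   0.017 ]
spigS [ 0.6291 -0.04    0.017 ]
bott [ 0.6738 -0.0859  0.07  ]
bottS [ 0.6653 -0.0768  0.07  ]
bottbaseS [ 0.6681 -0.0816  0.    ]
jarrim [ 0.7265 -0.1328  0.12  ]
jarrimS [ 0.724  -0.1248  0.12  ]
jarbaseS [ 0.7223 -0.1188  0.    ]
mat [0.5467 0.1798 0.005 ]
matS [0.5421 0.1861 0.005 ]
house [0.4393 0.0235 0.08  ]
dom [ 0.7063 -0.0657  0.01  ]
red [ 0.6043 -0.2942  0.05  ]
spray [0.6821 0.3413 0.1   ]
bigh [0.743  0.2125 0.1   ]
cup [0.717  0.0366 0.08  ]
jar [0.4808 0.377  0.065 ]
case [ 0.3638 -0.1069  0.036 ]
tub [ 0.4357 -0.3187  0.08  ]
turq [0.6956 0.1306 0.07  ]
relief [0.3514 0.1032 0.013 ]
[[ 0.9441  0.3295 -0.0003]
 [ 0.3295 -0.9441  0.002 ]
 [ 0.0003 -0.002  -1.    ]]
```

```bash
python3 - <<'E'
from h import *
np.set_printoptions(precision=4,suppress=True)
from scipy.optimize import least_squares
print("relief true .605 .008", T(123,300,.013), S(292,412,.013))
print("cup base T", T(75,120,0.003),"S base", S(73,385,.003), "S rim",S(70,265,.08))
for n,t,s in (("knobtop",(300,343),(454,201)),("bottletop",(279,168),(268,208)),("jarrim",(367,58),(218,62)),("relief",(123,300),(292,412))):
    A=[];b=[]
    for f,uv in ((T,t),(S,s)):
        p0=f(*uv,0);p1=f(*uv,.1);d=(p1-p0)/np.linalg.norm(p1-p0);P=np.eye(3)-np.outer(d,d);A.append(P);b.append(P@p0)
    x=np.linalg.lstsq(np.vstack(A),np.hstack(b),rcond=None); print(n,x[0],np.sqrt(x[1]))
E
```

```text
relief true .605 .008 [0.6041 0.0067 0.013 ] [0.6018 0.0097 0.013 ]
cup base T [0.7188 0.0352 0.003 ] S base [0.72   0.0332 0.003 ] S rim [0.7156 0.0358 0.08  ]
knobtop [ 0.5663 -0.0946  0.0948] [0.0017]
bottletop [ 0.6735 -0.0872  0.0625] [0.0027]
jarrim [ 0.7283 -0.1331  0.115 ] [0.0009]
relief [0.6041 0.0065 0.0102] [0.0006]
```

```bash
cat >> h.py <<'E'
from workcell import bot
def go(*wps):
    "wps: (x,y,z,xang_deg); prints rows fractions from the present pose (in sequence, chained from nominal)"
    s=bot.read_state(); p=s["tool_pos"]; M=R.from_rotvec(s["tcp_rot"]).as_matrix(); a0=np.degrees(np.arctan2(M[1,0],M[0,0]))
    print("now",p.round(4),"xang",round(a0,1),"w",round(s["width"],2),"F",s["wrist_force"].round(1),"t",s["time"])
    for w in wps:
        d=M.T@(np.array(w[:3])-p)/.5; r=-((w[3]-a0+180)%360-180)/180
        n=max(np.linalg.norm(d)*.5/.0417,abs(r)*180/7.16)
        print(w,"x %.3f y %.3f z %.3f roll %.3f rows>=%.1f"%(*d,r,n))
E
python3 -c "
from h import *
go((.45,-.36,.22,80))"
```

```text
now [ 0.2222 -0.6366  0.201 ] xang 19.2 w 1.0 F [ 0.6 -0.3  0.6] t 0.1
(0.45, -0.36, 0.22, 80) x 0.612 y -0.372 z -0.037 roll -0.338 rows>=8.6
```

>>> {"fn": "servo_tool", "kwargs": {
  "targets": [
    {"hand":-0.2,"x":0.612,"y":-0.372,"z":-0.037,"roll":-0.338},
    {"hand":-0.2,"x":0.612,"y":-0.372,"z":-0.037,"roll":-0.338},
    {"hand":-0.2,"x":0.612,"y":-0.372,"z":-0.037,"roll":-0.338},
    {"hand":-0.2,"x":0.612,"y":-0.372,"z":-0.037,"roll":-0.338},
    {"hand":-0.2,"x":0.612,"y":-0.372,"z":-0.037,"roll":-0.338},
    {"hand":-0.2,"x":0.612,"y":-0.372,"z":-0.037,"roll":-0.338},
    {"hand":-0.2,"x":0.612,"y":-0.372,"z":-0.037,"roll":-0.338},
    {"hand":-0.2,"x":0.612,"y":-0.372,"z":-0.037,"roll":-0.338},
    {"hand":-0.2,"x":0.612,"y":-0.372,"z":-0.037,"roll":-0.338},
    {"hand":-0.2,"x":0.612,"y":-0.372,"z":-0.037,"roll":-0.338}
  ],
  "grip_force": 25
}}

```text
time: 0.93
tool_pos: [0.4529, -0.3566, 0.2207]
tcp_rot: [-2.397, -2.029, -0.004]
wrist_force: [-0.1, 0.4, -0.8]
width: 0.6
grip_force: 0.0
```

```bash
python3 -c "
from h import *
go((.668,-.081,.2,139.5))"
```

```text
now [ 0.4529 -0.3566  0.2207] xang 80.5 w 0.6 F [-0.1  0.4 -0.8] t 0.9333
(0.668, -0.081, 0.2, 139.5) x 0.615 y 0.333 z 0.043 roll -0.328 rows>=8.4
```

>>> {"fn": "servo_tool", "kwargs": {
  "targets": [
    {"hand":-0.2,"x":0.62,"y":0.333,"z":0.04,"roll":-0.33},
    {"hand":-0.2,"x":0.62,"y":0.333,"z":0.04,"roll":-0.33},
    {"hand":-0.2,"x":0.62,"y":0.333,"z":0.04,"roll":-0.33},
    {"hand":-0.2,"x":0.62,"y":0.333,"z":0.04,"roll":-0.33},
    {"hand":-0.2,"x":0.62,"y":0.333,"z":0.04,"roll":-0.33},
    {"hand":-0.2,"x":0.62,"y":0.333,"z":0.04,"roll":-0.33},
    {"hand":-0.2,"x":0.62,"y":0.333,"z":0.04,"roll":-0.33},
    {"hand":-0.2,"x":0.62,"y":0.333,"z":0.04,"roll":-0.33},
    {"hand":-0.2,"x":0.62,"y":0.333,"z":0.04,"roll":-0.33},
    {"hand":-0.2,"x":0.62,"y":0.333,"z":0.04,"roll":-0.33}
  ]
}}

```text
time: 1.77
tool_pos: [0.6692, -0.0808, 0.1992]
tcp_rot: [-1.081, -2.949, -0.002]
wrist_force: [-0.2, -0.6, -0.1]
width: 0.597
grip_force: 0.0
```

>>> {"fn": "servo_tool", "kwargs": {
  "targets": [
    {"hand":-0.2,"x":0,"y":0,"z":0.0,"roll":0},
    {"hand":-0.2,"x":0,"y":0,"z":0.0,"roll":0},
    {"hand":-0.2,"x":0,"y":0,"z":0.0,"roll":0},
    {"hand":-0.2,"x":0,"y":0,"z":0.0,"roll":0}
  ]
}}

```text
time: 2.1
tool_pos: [0.6667, -0.0858, 0.2008]
tcp_rot: [1.091, 2.946, -0.0]
wrist_force: [0.3, -0.5, 0.4]
width: 0.6
grip_force: 0.0
```

```bash
python3 - <<'E'
from h import *
from workcell import read_camera
import cv2
i=read_camera("scene")[:,:,::-1]; cv2.imwrite("pics/s2.png",cv2.resize(i[90:240,190:360],None,fx=4,fy=4,interpolation=cv2.INTER_CUBIC))
go((.668,-.081,.13,139.5),(.668,-.081,.037,139.5))
E
```

```text
now [ 0.6668 -0.0857  0.201 ] xang 139.4 w 0.6 F [-0.6  1.  -0.4] t 2.15
(0.668, -0.081, 0.13, 139.5) x 0.004 y 0.009 z 0.142 roll -0.001 rows>=1.7
(0.668, -0.081, 0.037, 139.5) x 0.004 y 0.009 z 0.328 roll -0.001 rows>=3.9
```

View pics/s2.png

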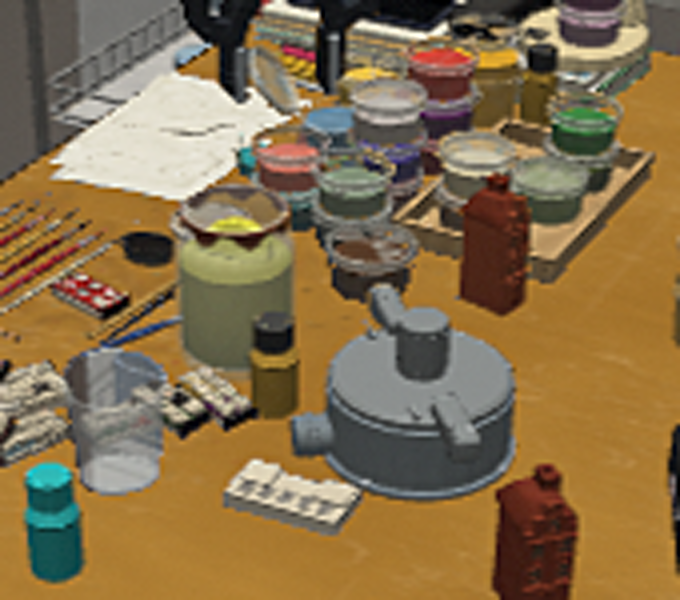

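The fingertips show at (233,93) and (332,88), above the gold bottle with its cap top at (274,320). I'll use the known TCP to check the camera bias.

```bash
python3 - <<'E'
from h import *
print("proj of TCP", proj("scene",[.6668,-.0857,.201]), proj("scene",[.6668,-.0857,.206]),"seen",(283/4+190,90/4+90))
for h in [(.672,-.084)]: print("bottle top proj", proj("scene",[*h,.07]),"seen",(273.5/4+190,320/4+90), proj("scene",[*h,0]),"base seen ~",(274.5/4+190,407/4+90))
print(ray("scene",273.5/4+189.6,320/4+89.6,.07),ray("scene",274.5/4+189.6,406/4+89.6,0))
E
```

```text
proj of TCP (np.float64(259.3817384728178), np.float64(124.70999634623327)) (np.float64(259.3825056271623), np.float64(122.88423252522972)) seen (260.75, 112.5)
bottle top proj (np.float64(257.36101278243586), np.float64(169.36490628374324)) seen (258.375, 170.0) (np.float64(257.41368516239265), np.float64(191.208469352017)) base seen ~ (258.625, 191.75)
[ 0.66996542 -0.08375437  0.07      ] [ 0.67032608 -0.0855881   0.        ]
```

>>> {"fn": "servo_tool", "kwargs": {
  "targets": [
    {"hand":-0.2,"x":0.006,"y":0.007,"z":0.08,"roll":0},
    {"hand":-0.2,"x":0.006,"y":0.007,"z":0.14,"roll":0},
    {"hand":-0.2,"x":0.006,"y":0.007,"z":0.18,"roll":0},
    {"hand":-0.2,"x":0.006,"y":0.007,"z":0.22,"roll":0},
    {"hand":-0.2,"x":0.006,"y":0.007,"z":0.25,"roll":0},
    {"hand":-0.2,"x":0.006,"y":0.007,"z":0.28,"roll":0},
    {"hand":-0.2,"x":0.006,"y":0.007,"z":0.305,"roll":0},
    {"hand":-0.2,"x":0.006,"y":0.007,"z":0.32,"roll":0},
    {"hand":-0.2,"x":0.006,"y":0.007,"z":0.32,"roll":0}
  ]
}}

```text
time: 2.9
tool_pos: [0.6657, -0.0799, 0.0386]
tcp_rot: [-1.088, -2.944, 0.001]
wrist_force: [-1.7, 0.3, 0.0]
width: 0.604
grip_force: 0.0
```

```bash
python3 - <<'E'
from h import *
from workcell import read_camera
import cv2
i=read_camera("scene")[:,:,::-1]; cv2.imwrite("pics/s3.png",cv2.resize(i[90:240,190:360],None,fx=4,fy=4,interpolation=cv2.INTER_CUBIC))
go()
E
```

```text
now [ 0.6667 -0.0799  0.04  ] xang 139.4 w 0.6 F [-0.1 -0.5  0.5] t 2.95
```

View pics/s3.png

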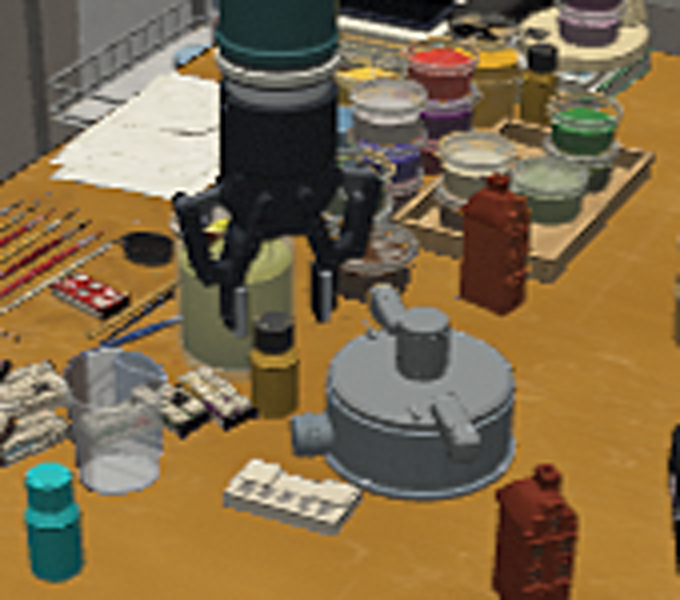

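The fingertips are at about (236,335) and (322,320), which looks higher than expected. I'll check that numerically.

```bash
python3 - <<'E'
from h import *
c=np.array([.6667,-.0799]);d=np.array([.65,.76])
for z in (.04,.05,.06,.07):
  print(z,[tuple(np.round((np.array(proj("scene",[*(c+s*.032*d),z]))-[189.6,89.6])*4,0)) for s in (1,-1)])
E
```

```text
0.04 [(np.float64(230.0), np.float64(370.0)), (np.float64(319.0), np.float64(354.0))]
0.05 [(np.float64(230.0), np.float64(358.0)), (np.float64(319.0), np.float64(341.0))]
0.06 [(np.float64(230.0), np.float64(345.0)), (np.float64(320.0), np.float64(328.0))]
0.07 [(np.float64(229.0), np.float64(332.0)), (np.float64(320.0), np.float64(316.0))]
```

>>> {"fn": "servo_tool", "kwargs": {
  "targets": [
    {"hand":-0.2,"x":0,"y":0,"z":0.01,"roll":0},
    {"hand":-0.2,"x":0,"y":0,"z":0.018,"roll":0},
    {"hand":-0.2,"x":0,"y":0,"z":0.018,"roll":0}
  ]
}}

```text
time: 3.2
tool_pos: [0.6675, -0.0796, 0.0316]
tcp_rot: [1.088, 2.947, 0.0]
wrist_force: [0.2, 1.1, -1.1]
width: 0.602
grip_force: 0.0
```

>>> {"fn": "servo_tool", "kwargs": {
  "targets": [
    {"hand":-0.2,"x":0,"y":0,"z":0.008,"roll":0},
    {"hand":-0.2,"x":0,"y":0,"z":0.016,"roll":0},
    {"hand":-0.2,"x":0,"y":0,"z":0.016,"roll":0}
  ]
}}

```text
time: 3.45
tool_pos: [0.6669, -0.0794, 0.0228]
tcp_rot: [-1.087, -2.946, 0.0]
wrist_force: [-1.2, -0.6, -0.7]
width: 0.602
grip_force: 0.0
```

>>> {"fn": "servo_tool", "kwargs": {
  "targets": [
    {"hand":0.5,"x":0,"y":0,"z":0,"roll":0},
    {"hand":0.5,"x":0,"y":0,"z":0,"roll":0},
    {"hand":0.5,"x":0,"y":0,"z":0,"roll":0},
    {"hand":0.5,"x":0,"y":0,"z":0,"roll":0},
    {"hand":0.5,"x":0,"y":0,"z":0,"roll":0}
  ],
  "grip_force": 25
}}

```text
time: 3.87
tool_pos: [0.6676, -0.0795, 0.0238]
tcp_rot: [1.088, 2.947, 0.0]
wrist_force: [-0.8, 0.8, -1.0]
width: 0.306
grip_force: 24.8
```

>>> {"fn": "servo_tool", "kwargs": {
  "targets": [
    {"hand":0.5,"x":0,"y":0,"z":-0.03,"roll":0},
    {"hand":0.5,"x":0,"y":0,"z":-0.08,"roll":0},
    {"hand":0.5,"x":0,"y":0,"z":-0.14,"roll":0},
    {"hand":0.5,"x":0,"y":0,"z":-0.2,"roll":0},
    {"hand":0.5,"x":0,"y":0,"z":-0.26,"roll":0},
    {"hand":0.5,"x":0,"y":0,"z":-0.3,"roll":0},
    {"hand":0.5,"x":0,"y":0,"z":-0.3,"roll":0},
    {"hand":0.5,"x":0,"y":0,"z":-0.3,"roll":0}
  ],
  "grip_force": 35
}}

```text
time: 4.53
tool_pos: [0.6688, -0.0798, 0.1766]
tcp_rot: [1.086, 2.943, 0.001]
wrist_force: [-0.7, -0.5, -2.1]
width: 0.301
grip_force: 35.4
```

```bash
python3 - <<'E'
from h import *
from workcell import read_camera
import cv2
i=read_camera("scene")[:,:,::-1]; cv2.imwrite("pics/s4.png",cv2.resize(i[60:210,190:360],None,fx=4,fy=4,interpolation=cv2.INTER_CUBIC))
go((.47,-.22,.175,139.5),(.47,-.22,.027,139.5))
E
```

```text
now [ 0.6673 -0.0795  0.1741] xang 139.5 w 0.31 F [-0.7  0.2 -1.9] t 4.5833
(0.47, -0.22, 0.175, 139.5) x 0.117 y -0.470 z -0.002 roll -0.000 rows>=5.8
(0.47, -0.22, 0.027, 139.5) x 0.118 y -0.470 z 0.294 roll -0.000 rows>=6.8
```

View pics/s4.png

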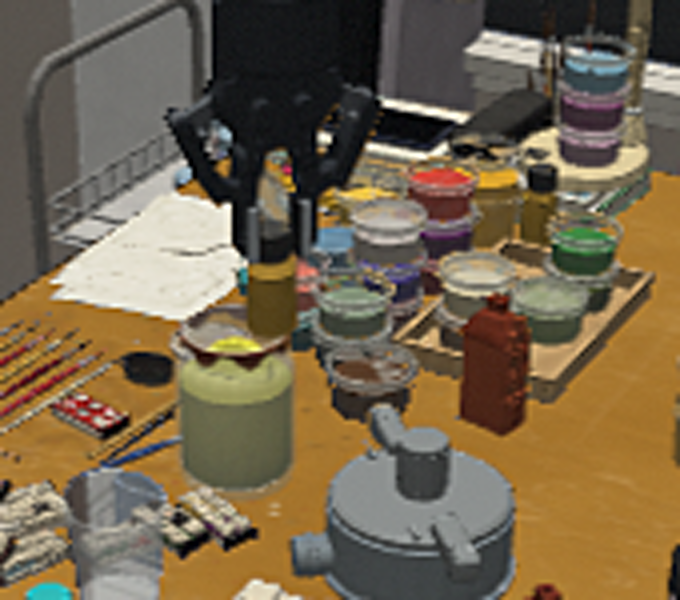

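>>> {"fn": "servo_tool", "kwargs": {
  "targets": [
    {"hand":0.5,"x":0.01,"y":-0.04,"z":0,"roll":0},
    {"hand":0.5,"x":0.026,"y":-0.105,"z":0,"roll":0},
    {"hand":0.5,"x":0.045,"y":-0.18,"z":0,"roll":0},
    {"hand":0.5,"x":0.064,"y":-0.255,"z":0,"roll":0},
    {"hand":0.5,"x":0.083,"y":-0.33,"z":0,"roll":0},
    {"hand":0.5,"x":0.1,"y":-0.4,"z":0.01,"roll":0},
    {"hand":0.5,"x":0.112,"y":-0.45,"z":0.04,"roll":0},
    {"hand":0.5,"x":0.118,"y":-0.47,"z":0.09,"roll":0},
    {"hand":0.5,"x":0.118,"y":-0.47,"z":0.15,"roll":0},
    {"hand":0.5,"x":0.118,"y":-0.47,"z":0.2,"roll":0}
  ]
}}

```text
time: 5.42
tool_pos: [0.4667, -0.2194, 0.0702]
tcp_rot: [-1.089, -2.942, -0.001]
wrist_force: [0.3, 0.5, -1.9]
width: 0.306
grip_force: 35.4
```

>>> {"fn": "servo_tool", "kwargs": {
  "targets": [
    {"hand":0.5,"x":0,"y":0,"z":0.04,"roll":0},
    {"hand":0.5,"x":0,"y":0,"z":0.066,"roll":0},
    {"hand":0.5,"x":0,"y":0,"z":0.084,"roll":0},
    {"hand":0.5,"x":0,"y":0,"z":0.092,"roll":0},
    {"hand":0.5,"x":0,"y":0,"z":0.097,"roll":0},
    {"hand":0.5,"x":0,"y":0,"z":0.097,"roll":0},
    {"hand":0.5,"x":0,"y":0,"z":0.097,"roll":0}
  ]
}}

```text
time: 6.0
tool_pos: [0.4707, -0.2202, 0.0259]
tcp_rot: [1.087, 2.946, -0.0]
wrist_force: [0.4, -0.5, -0.4]
width: 0.301
grip_force: 35.4
```

>>> {"fn": "servo_tool", "kwargs": {
  "targets": [
    {"hand":0.5,"x":0,"y":0,"z":0.002,"roll":0},
    {"hand":0.5,"x":0,"y":0,"z":0.003,"roll":0},
    {"hand":-0.1,"x":0,"y":0,"z":0.003,"roll":0},
    {"hand":-0.1,"x":0,"y":0,"z":0.003,"roll":0},
    {"hand":-0.1,"x":0,"y":0,"z":0.003,"roll":0},
    {"hand":-0.1,"x":0,"y":0,"z":0.003,"roll":0}
  ]
}}

```text
time: 6.5
tool_pos: [0.4702, -0.22, 0.024]
tcp_rot: [1.088, 2.947, -0.0]
wrist_force: [0.3, -0.4, -0.5]
width: 0.549
grip_force: 0.0
```

>>> {"fn": "servo_tool", "kwargs": {
  "targets": [
    {"hand":-0.1,"x":0,"y":0,"z":-0.04,"roll":0},
    {"hand":-0.1,"x":0,"y":0,"z":-0.1,"roll":0},
    {"hand":-0.1,"x":0,"y":0,"z":-0.18,"roll":0},
    {"hand":0.3,"x":0,"y":0,"z":-0.25,"roll":0},
    {"hand":1,"x":0,"y":0,"z":-0.32,"roll":0},
    {"hand":1,"x":0,"y":0,"z":-0.32,"roll":0},
    {"hand":1,"x":0,"y":0,"z":-0.32,"roll":0}
  ]
}}

```text
time: 7.08
tool_pos: [0.4721, -0.221, 0.1872]
tcp_rot: [1.085, 2.941, -0.001]
wrist_force: [-0.0, 0.2, 0.5]
width: 0.002
grip_force: 0.0
```

```bash
python3 - <<'E'
from h import *
go((.54,-.012,.17,18))
E
```

```text
now [ 0.4721 -0.221   0.1872] xang 139.5 w 0.0 F [-0.   0.2  0.5] t 7.0833
(0.54, -0.012, 0.17, 18) x 0.169 y 0.406 z 0.034 roll 0.675 rows>=17.0
```

>>> {"fn": "servo_tool", "kwargs": {
  "targets": [
    {"hand":1,"x":0.17,"y":0.406,"z":0.03,"roll":0.38},
    {"hand":1,"x":0.17,"y":0.406,"z":0.03,"roll":0.38},
    {"hand":1,"x":0.17,"y":0.406,"z":0.03,"roll":0.38},
    {"hand":1,"x":0.17,"y":0.406,"z":0.03,"roll":0.38},
    {"hand":1,"x":0.17,"y":0.406,"z":0.03,"roll":0.38},
    {"hand":1,"x":0.17,"y":0.406,"z":0.03,"roll":0.38},
    {"hand":1,"x":0.17,"y":0.406,"z":0.03,"roll":0.38},
    {"hand":1,"x":0.17,"y":0.406,"z":0.03,"roll":0.38},
    {"hand":1,"x":0.17,"y":0.406,"z":0.03,"roll":0.38},
    {"hand":1,"x":0.17,"y":0.406,"z":0.03,"roll":0.38}
  ]
}}

```text
time: 7.92
tool_pos: [0.5357, -0.0097, 0.1662]
tcp_rot: [-2.547, -1.834, 0.005]
wrist_force: [0.1, -0.6, 0.5]
width: 0.001
grip_force: 0.0
```

>>> {"fn": "servo_tool", "kwargs": {
  "targets": [
    {"hand":1,"x":0,"y":0,"z":0,"roll":0.295},
    {"hand":1,"x":0,"y":0,"z":0,"roll":0.295},
    {"hand":1,"x":0,"y":0,"z":0,"roll":0.295},
    {"hand":1,"x":0,"y":0,"z":0,"roll":0.295},
    {"hand":1,"x":0,"y":0,"z":0,"roll":0.295},
    {"hand":1,"x":0,"y":0,"z":0,"roll":0.295},
    {"hand":1,"x":0,"y":0,"z":0,"roll":0.295},
    {"hand":1,"x":0,"y":0,"z":0,"roll":0.295},
    {"hand":1,"x":0,"y":0,"z":0,"roll":0.295},
    {"hand":1,"x":0,"y":0,"z":0,"roll":0.295}
  ]
}}

```text
time: 8.75
tool_pos: [0.536, -0.0103, 0.1669]
tcp_rot: [-3.099, -0.513, 0.005]
wrist_force: [0.1, -0.1, -0.5]
width: -0.002
grip_force: 0.0
```

```bash
python3 - <<'E'
from h import *
from workcell import read_camera
import cv2
i=read_camera("scene")[:,:,::-1]; cv2.imwrite("pics/s5.png",cv2.resize(i[80:260,210:400],None,fx=3.3,fy=3.3,interpolation=cv2.INTER_CUBIC))
go((.54,-.012,.17,18),(.54,-.012,.06,18))
for z in (.165,.17,.18,.19): print(z,(np.array(proj("scene",[.54,-.012,z]))-[209.6,79.6])*3.3)
E
```

```text
now [ 0.5362 -0.0103  0.1673] xang 18.8 w 0.0 F [ 0.6 -0.2  0. ] t 8.8
(0.54, -0.012, 0.17, 18) x 0.006 y 0.006 z -0.005 roll 0.004 rows>=0.1
(0.54, -0.012, 0.06, 18) x 0.006 y 0.006 z 0.215 roll 0.004 rows>=2.6
0.165 [267.97325754 273.33257133]
0.17 [268.24609656 267.1949439 ]
0.18 [268.79606145 254.8232547 ]
0.19 [269.35181737 242.32129399]
```

View pics/s5.png

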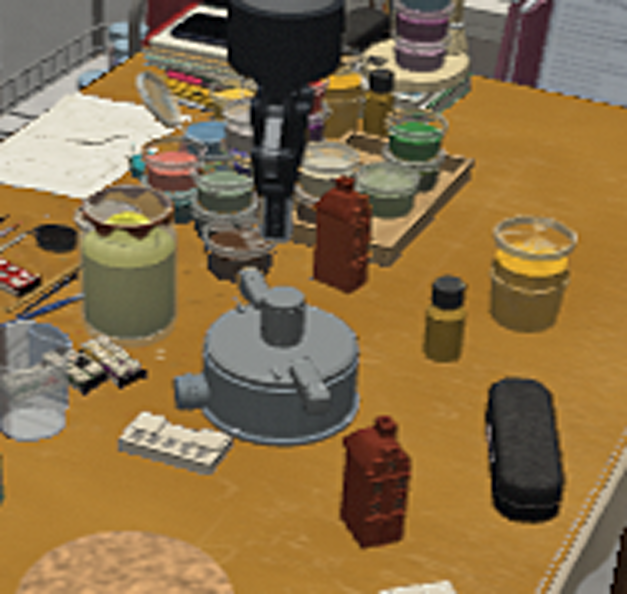

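The gold bottle stands upright at (445,320), and the shut tips at (275,240) are about 20 mm above the reported TCP. I'll push the near arm at a height that suits either reading.

>>> {"fn": "servo_tool", "kwargs": {
  "targets": [
    {"hand":1,"x":0.005,"y":-0.001,"z":0.06,"roll":0.004},
    {"hand":1,"x":0.005,"y":-0.001,"z":0.12,"roll":0.004},
    {"hand":1,"x":0.005,"y":-0.001,"z":0.18,"roll":0.004},
    {"hand":1,"x":0.005,"y":-0.001,"z":0.23,"roll":0.004},
    {"hand":1,"x":0.005,"y":-0.001,"z":0.26,"roll":0.004},
    {"hand":1,"x":0.005,"y":-0.001,"z":0.26,"roll":0.004},
    {"hand":1,"x":0.005,"y":-0.001,"z":0.26,"roll":0.004},
    {"hand":1,"x":0.005,"y":-0.001,"z":0.26,"roll":0.004}
  ]
}}

```text
time: 9.47
tool_pos: [0.5403, -0.0091, 0.0396]
tcp_rot: [3.103, 0.492, 0.002]
wrist_force: [0.4, 0.0, 0.7]
width: 0.003
grip_force: 0.0
```

```bash
cat >> h.py <<'E'
C=np.array([.566,-.0925])
def arc(ths,r=.088,z=.036,off=-90):
    go(*[(*(C+r*np.array([np.cos(np.radians(t)),np.sin(np.radians(t))])).round(4),z,t+off) for t in ths])
E
python3 -c "
from h import *
arc(range(112,146,4))"
```

```text
now [ 0.5403 -0.0091  0.0396] xang 18.0 w 0.0 F [0.4 0.  0.7] t 9.4667
(np.float64(0.533), np.float64(-0.0109), 0.036, 22) x -0.015 y -0.001 z 0.007 roll -0.022 rows>=0.6
(np.float64(0.5274), np.float64(-0.0134), 0.036, 26) x -0.027 y 0.000 z 0.007 roll -0.044 rows>=1.1
(np.float64(0.522), np.float64(-0.0163), 0.036, 30) x -0.039 y 0.002 z 0.007 roll -0.067 rows>=1.7
(np.float64(0.5168), np.float64(-0.0195), 0.036, 34) x -0.051 y 0.005 z 0.007 roll -0.089 rows>=2.2
(np.float64(0.5118), np.float64(-0.0232), 0.036, 38) x -0.063 y 0.009 z 0.007 roll -0.111 rows>=2.8
(np.float64(0.5071), np.float64(-0.0271), 0.036, 42) x -0.074 y 0.014 z 0.007 roll -0.133 rows>=3.3
(np.float64(0.5027), np.float64(-0.0314), 0.036, 46) x -0.085 y 0.019 z 0.007 roll -0.155 rows>=3.9
(np.float64(0.4986), np.float64(-0.0359), 0.036, 50) x -0.096 y 0.025 z 0.007 roll -0.178 rows>=4.5
(np.float64(0.4948), np.float64(-0.0408), 0.036, 54) x -0.106 y 0.032 z 0.007 roll -0.200 rows>=5.0
```

>>> {"fn": "servo_tool", "kwargs": {
  "targets": [
    {"hand":1,"x":-0.015,"y":-0.001,"z":0.003,"roll":-0.022},
    {"hand":1,"x":-0.027,"y":0,"z":0.006,"roll":-0.044},
    {"hand":1,"x":-0.039,"y":0.002,"z":0.006,"roll":-0.067},
    {"hand":1,"x":-0.051,"y":0.005,"z":0.006,"roll":-0.089},
    {"hand":1,"x":-0.063,"y":0.009,"z":0.006,"roll":-0.111},
    {"hand":1,"x":-0.074,"y":0.014,"z":0.006,"roll":-0.133},
    {"hand":1,"x":-0.085,"y":0.019,"z":0.006,"roll":-0.155}
  ]
}}

```text
time: 10.05
tool_pos: [0.504, -0.0313, 0.0382]
tcp_rot: [2.889, 1.229, 0.007]
wrist_force: [1.0, 1.3, 0.3]
width: -0.001
grip_force: 0.6
```

```bash
python3 -c "
from h import *
arc(range(140,180,4))"
```

```text
now [ 0.504  -0.0313  0.0382] xang 46.1 w -0.0 F [1.  1.3 0.3] t 10.05
(np.float64(0.4986), np.float64(-0.0359), 0.036, 50) x -0.014 y -0.001 z 0.004 roll -0.022 rows>=0.5
(np.float64(0.4948), np.float64(-0.0408), 0.036, 54) x -0.027 y -0.000 z 0.004 roll -0.044 rows>=1.1
(np.float64(0.4914), np.float64(-0.0459), 0.036, 58) x -0.039 y 0.002 z 0.004 roll -0.066 rows>=1.7
(np.float64(0.4883), np.float64(-0.0512), 0.036, 62) x -0.051 y 0.005 z 0.004 roll -0.088 rows>=2.2
(np.float64(0.4856), np.float64(-0.0567), 0.036, 66) x -0.062 y 0.009 z 0.004 roll -0.111 rows>=2.8
(np.float64(0.4833), np.float64(-0.0624), 0.036, 70) x -0.074 y 0.013 z 0.004 roll -0.133 rows>=3.3
(np.float64(0.4814), np.float64(-0.0682), 0.036, 74) x -0.085 y 0.019 z 0.004 roll -0.155 rows>=3.9
(np.float64(0.4799), np.float64(-0.0742), 0.036, 78) x -0.095 y 0.025 z 0.004 roll -0.177 rows>=4.5
(np.float64(0.4789), np.float64(-0.0803), 0.036, 82) x -0.105 y 0.032 z 0.004 roll -0.199 rows>=5.0
(np.float64(0.4782), np.float64(-0.0864), 0.036, 86) x -0.115 y 0.039 z 0.004 roll -0.222 rows>=5.6
```

>>> {"fn": "servo_tool", "kwargs": {
  "targets": [
    {"hand":1,"x":-0.014,"y":-0.001,"z":0.003,"roll":-0.022},
    {"hand":1,"x":-0.027,"y":0,"z":0.003,"roll":-0.044},
    {"hand":1,"x":-0.039,"y":0.002,"z":0.003,"roll":-0.066},
    {"hand":1,"x":-0.051,"y":0.005,"z":0.003,"roll":-0.088},
    {"hand":1,"x":-0.062,"y":0.009,"z":0.003,"roll":-0.111}
  ]
}}

```text
time: 10.47
tool_pos: [0.486, -0.0568, 0.0371]
tcp_rot: [2.631, 1.711, 0.007]
wrist_force: [-1.2, 1.5, 2.7]
width: 0.0
grip_force: 1.5
```

```bash
python3 -c "
from h import *
from workcell import read_camera
import cv2
i=read_camera('top')[:,:,::-1]; cv2.imwrite('pics/t2.png',cv2.resize(i[145:245,265:415],None,fx=4,fy=4,interpolation=cv2.INTER_CUBIC))
arc(range(160,200,4))"
```

```text
now [ 0.4856 -0.0576  0.0369] xang 66.3 w 0.0 F [0.1 0.6 0.5] t 10.5167
(np.float64(0.4833), np.float64(-0.0624), 0.036, 70) x -0.011 y -0.000 z 0.002 roll -0.021 rows>=0.5
(np.float64(0.4814), np.float64(-0.0682), 0.036, 74) x -0.023 y 0.001 z 0.002 roll -0.043 rows>=1.1
(np.float64(0.4799), np.float64(-0.0742), 0.036, 78) x -0.035 y 0.003 z 0.002 roll -0.065 rows>=1.6
(np.float64(0.4789), np.float64(-0.0803), 0.036, 82) x -0.047 y 0.006 z 0.002 roll -0.087 rows>=2.2
(np.float64(0.4782), np.float64(-0.0864), 0.036, 86) x -0.059 y 0.010 z 0.002 roll -0.110 rows>=2.8
(np.float64(0.478), np.float64(-0.0925), 0.036, 90) x -0.070 y 0.014 z 0.002 roll -0.132 rows>=3.3
(np.float64(0.4782), np.float64(-0.0986), 0.036, 94) x -0.081 y 0.019 z 0.002 roll -0.154 rows>=3.9
(np.float64(0.4789), np.float64(-0.1047), 0.036, 98) x -0.092 y 0.026 z 0.002 roll -0.176 rows>=4.4
(np.float64(0.4799), np.float64(-0.1108), 0.036, 102) x -0.102 y 0.032 z 0.002 roll -0.199 rows>=5.0
(np.float64(0.4814), np.float64(-0.1168), 0.036, 106) x -0.112 y 0.040 z 0.002 roll -0.221 rows>=5.5
```

View pics/t2.png

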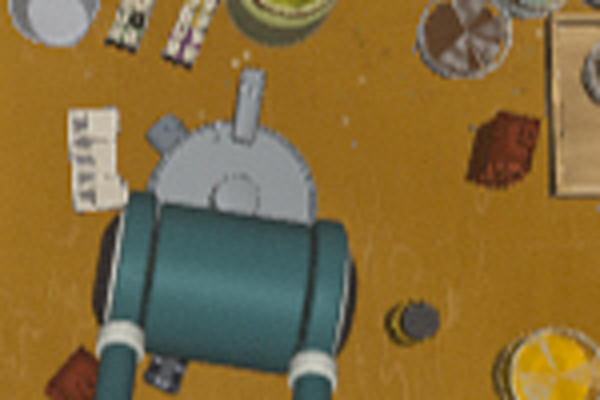

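The top view shows the cover turning, with the far arm at (250,75), now nearly along +x. I'll continue.

>>> {"fn": "servo_tool", "kwargs": {
  "targets": [
    {"hand":1,"x":-0.011,"y":0,"z":0.001,"roll":-0.021},
    {"hand":1,"x":-0.023,"y":0.001,"z":0.002,"roll":-0.043},
    {"hand":1,"x":-0.035,"y":0.003,"z":0.002,"roll":-0.065},
    {"hand":1,"x":-0.047,"y":0.006,"z":0.002,"roll":-0.087},
    {"hand":1,"x":-0.059,"y":0.01,"z":0.002,"roll":-0.11},
    {"hand":1,"x":-0.07,"y":0.014,"z":0.002,"roll":-0.132},
    {"hand":1,"x":-0.081,"y":0.019,"z":0.002,"roll":-0.154},
    {"hand":1,"x":-0.092,"y":0.026,"z":0.002,"roll":-0.176},
    {"hand":1,"x":-0.102,"y":0.032,"z":0.002,"roll":-0.199}
  ]
}}

```text
time: 11.27
tool_pos: [0.4788, -0.1101, 0.035]
tcp_rot: [1.98, 2.436, 0.002]
wrist_force: [0.7, 2.3, 0.7]
width: 0.002
grip_force: 0.7
```

```bash
python3 -c "
from h import *
arc(range(194,222,2))"
```

```text
now [ 0.4788 -0.1101  0.035 ] xang 101.8 w 0.0 F [0.7 2.3 0.7] t 11.2667
(np.float64(0.4806), np.float64(-0.1138), 0.036, 104) x -0.008 y 0.002 z -0.002 roll -0.012 rows>=0.3
(np.float64(0.4814), np.float64(-0.1168), 0.036, 106) x -0.014 y 0.002 z -0.002 roll -0.023 rows>=0.6
(np.float64(0.4823), np.float64(-0.1197), 0.036, 108) x -0.020 y 0.003 z -0.002 roll -0.034 rows>=0.9
(np.float64(0.4833), np.float64(-0.1226), 0.036, 110) x -0.026 y 0.004 z -0.002 roll -0.046 rows>=1.1
(np.float64(0.4844), np.float64(-0.1255), 0.036, 112) x -0.032 y 0.005 z -0.002 roll -0.057 rows>=1.4
(np.float64(0.4856), np.float64(-0.1283), 0.036, 114) x -0.038 y 0.006 z -0.002 roll -0.068 rows>=1.7
(np.float64(0.4869), np.float64(-0.1311), 0.036, 116) x -0.044 y 0.007 z -0.002 roll -0.079 rows>=2.0
(np.float64(0.4883), np.float64(-0.1338), 0.036, 118) x -0.050 y 0.009 z -0.002 roll -0.090 rows>=2.3
(np.float64(0.4898), np.float64(-0.1365), 0.036, 120) x -0.056 y 0.011 z -0.002 roll -0.101 rows>=2.5
(np.float64(0.4914), np.float64(-0.1391), 0.036, 122) x -0.062 y 0.013 z -0.002 roll -0.112 rows>=2.8
(np.float64(0.493), np.float64(-0.1417), 0.036, 124) x -0.068 y 0.015 z -0.002 roll -0.123 rows>=3.1
(np.float64(0.4948), np.float64(-0.1442), 0.036, 126) x -0.073 y 0.017 z -0.002 roll -0.134 rows>=3.4
(np.float64(0.4967), np.float64(-0.1467), 0.036, 128) x -0.079 y 0.020 z -0.002 roll -0.146 rows>=3.7
(np.float64(0.4986), np.float64(-0.1491), 0.036, 130) x -0.084 y 0.023 z -0.002 roll -0.157 rows>=3.9
```

Next I'll go to θ=202 and then make small steps, watching the force.

>>> {"fn": "servo_tool", "kwargs": {
  "targets": [
    {"hand":1,"x":-0.008,"y":0.002,"z":0,"roll":-0.012},
    {"hand":1,"x":-0.014,"y":0.002,"z":0,"roll":-0.023},
    {"hand":1,"x":-0.02,"y":0.003,"z":0,"roll":-0.034},
    {"hand":1,"x":-0.026,"y":0.004,"z":0,"roll":-0.046},
    {"hand":1,"x":-0.032,"y":0.005,"z":0,"roll":-0.057}
  ]
}}

```text
time: 11.68
tool_pos: [0.4842, -0.1251, 0.0348]
tcp_rot: [1.756, 2.602, 0.001]
wrist_force: [-0.7, 0.7, 1.1]
width: 0.001
grip_force: 0.6
```

>>> {"fn": "servo_tool", "kwargs": {
  "targets": [
    {"hand":1,"x":-0.006,"y":0.001,"z":0,"roll":-0.011},
    {"hand":1,"x":-0.006,"y":0.001,"z":0,"roll":-0.011}
  ]
}}

```text
time: 11.85
tool_pos: [0.4862, -0.1281, 0.0349]
tcp_rot: [1.712, 2.631, 0.001]
wrist_force: [0.3, -1.0, -0.3]
width: 0.001
grip_force: 0.0
```

>>> {"fn": "servo_tool", "kwargs": {
  "targets": [
    {"hand":1,"x":-0.006,"y":0.001,"z":0,"roll":-0.011},
    {"hand":1,"x":-0.006,"y":0.001,"z":0,"roll":-0.011}
  ]
}}

```text
time: 12.02
tool_pos: [0.4875, -0.1304, 0.0344]
tcp_rot: [1.667, 2.66, 0.001]
wrist_force: [-0.6, -0.6, 0.3]
width: -0.003
grip_force: 0.0
```

>>> {"fn": "servo_tool", "kwargs": {
  "targets": [
    {"hand":1,"x":-0.006,"y":0.001,"z":0,"roll":-0.011},
    {"hand":1,"x":-0.012,"y":0.003,"z":0,"roll":-0.022}
  ]
}}

```text
time: 12.18
tool_pos: [0.49, -0.1344, 0.0338]
tcp_rot: [-1.574, -2.718, 0.0]
wrist_force: [-4.6, 2.5, 2.4]
width: 0.001
grip_force: 2.3
```

```bash
python3 -c "
from h import *
from workcell import read_camera
import cv2
i=read_camera('top')[:,:,::-1]; cv2.imwrite('pics/t3.png',cv2.resize(i[145:245,265:415],None,fx=4,fy=4,interpolation=cv2.INTER_CUBIC))
arc(range(206,222,2))"
```

```text
now [ 0.49   -0.1347  0.0337] xang 119.9 w -0.0 F [-3.3  1.2  1.2] t 12.2333
(np.float64(0.4869), np.float64(-0.1311), 0.036, 116) x 0.009 y -0.002 z -0.005 roll 0.022 rows>=0.5
(np.float64(0.4883), np.float64(-0.1338), 0.036, 118) x 0.003 y -0.002 z -0.005 roll 0.011 rows>=0.3
(np.float64(0.4898), np.float64(-0.1365), 0.036, 120) x -0.003 y -0.002 z -0.005 roll -0.000 rows>=0.1
(np.float64(0.4914), np.float64(-0.1391), 0.036, 122) x -0.009 y -0.002 z -0.005 roll -0.011 rows>=0.3
(np.float64(0.493), np.float64(-0.1417), 0.036, 124) x -0.015 y -0.002 z -0.005 roll -0.023 rows>=0.6
(np.float64(0.4948), np.float64(-0.1442), 0.036, 126) x -0.021 y -0.001 z -0.005 roll -0.034 rows>=0.8
(np.float64(0.4967), np.float64(-0.1467), 0.036, 128) x -0.028 y -0.000 z -0.005 roll -0.045 rows>=1.1
(np.float64(0.4986), np.float64(-0.1491), 0.036, 130) x -0.034 y 0.000 z -0.005 roll -0.056 rows>=1.4
```

View pics/t3.png

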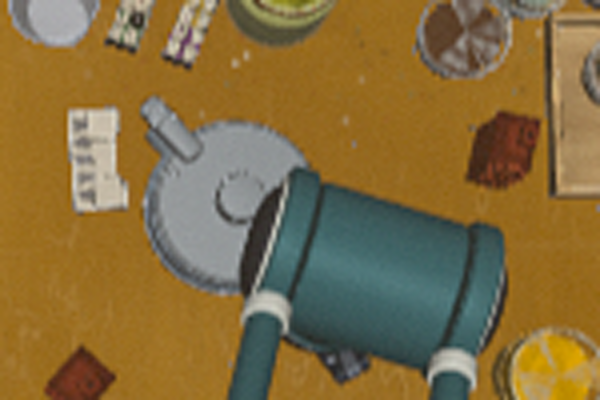

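The top view shows the far arm at (153,100) over the spigot, with the knob at (240,195), so it is near the stop. The force is starting to rise.

>>> {"fn": "servo_tool", "kwargs": {
  "targets": [
    {"hand":1,"x":-0.005,"y":0.001,"z":0,"roll":-0.009},
    {"hand":1,"x":-0.005,"y":0.001,"z":0,"roll":-0.009},
    {"hand":1,"x":-0.005,"y":0.001,"z":0,"roll":-0.009}
  ]
}}

```text
time: 12.48
tool_pos: [0.4905, -0.1358, 0.0333]
tcp_rot: [-1.537, -2.736, 0.0]
wrist_force: [-5.3, 2.5, 4.4]
width: -0.004
grip_force: 2.5
```

```bash
cat >> h.py <<'E'
import cv2
from workcell import read_camera
def tpl(z,R_,c0,yaw=None,n="top"): pass
def armang():
    "grey-mask angle of the visible far arm beyond the disc, in world, z=.07"
    i=read_camera("top"); best=[]
    hsv=cv2.cvtColor(i,cv2.COLOR_RGB2HSV); m=((hsv[...,1]<60)&(hsv[...,2]>90)).astype(np.uint8)
    for a in np.arange(-60,80,.5):
        t=np.radians(a); d=np.array([np.cos(t),np.sin(t)]);e=np.array([-d[1],d[0]])
        s=0
        for r in np.arange(.072,.099,.003):
            for w in np.arange(-.008,.0081,.002):
                u,v=proj("top",[*(C+r*d+w*e),.07]); s+=m[int(round(v)),int(round(u))]
        best.append((s,a))
    b=max(best)[0]; print("arm score",b,"ang",np.mean([a for s,a in best if s>=b-2]))
    return m
E
python3 -c "
from h import *
armang()
u=lambda a,b,z: ray('top',(a+.5)/4-.5+265,(b+.5)/4-.5+145,z)
k=u(241,196,.099);t=u(153,101,.07);print(k,t,np.degrees(np.arctan2(*(t-k)[1::-1])),np.degrees(np.arctan2(t[1]+.0925,t[0]-.566)))
sp=u(162,133,.031);print(sp)
arc([210])"
```

```text
Traceback (most recent call last):
  File "h.py", line 36, in armang
    u,v=proj("top",[*(C+r*d+w*e),.07]); s+=m[int(round(v)),int(round(u))]
        ~~~~^^^^^^^^^^^^^^^^^^^^^^^^^^
  File "h.py", line 8, in proj
    c=camera_info(n); q=R.from_rotvec(c["orientation"]).inv().apply(np.array(p)-c["eye"]); return q[0]/q[2]*c["fx"]+c["cx"],q[1]/q[2]*c["fy"]+c["cy"]
ValueError: time passes only in moves, steps and waits
```

```bash
sed -i 's/^from workcell import camera_info/from workcell import camera_info as _ci\nfrom functools import lru_cache\ncamera_info=lru_cache(None)(_ci)/; /^def tpl/d' h.py
python3 -c "
from h import *
armang()
u=lambda a,b,z: ray('top',(a+.5)/4-.5+265,(b+.5)/4-.5+145,z)
k=u(241,196,.099);t=u(153,101,.07);print(k,t,np.degrees(np.arctan2(*(t-k)[1::-1])),np.degrees(np.arctan2(t[1]+.0925,t[0]-.566)))
sp=u(162,133,.031);print(sp)
arc([210])"
```

```text
arm score 72 ang 42.166666666666664
[ 0.56572764 -0.09456332  0.099     ] [ 0.6398444  -0.03382964  0.07      ] 39.332306387809815 38.467611227551174
[ 0.62167504 -0.04171328  0.031     ]
now [ 0.4905 -0.1357  0.0333] xang 121.3 w -0.0 F [-5.9  2.3  3.4] t 12.5833
(np.float64(0.4898), np.float64(-0.1365), 0.036, 120) x -0.001 y -0.002 z -0.005 roll 0.007 rows>=0.2
```

>>> {"fn": "servo_tool", "kwargs": {
  "targets": [
    {"hand":1,"x":-0.005,"y":-0.002,"z":-0.002,"roll":0},
    {"hand":1,"x":-0.005,"y":-0.002,"z":-0.002,"roll":0},
    {"hand":1,"x":-0.005,"y":-0.002,"z":-0.002,"roll":0}
  ]
}}

```text
time: 12.83
tool_pos: [0.4906, -0.1368, 0.0337]
tcp_rot: [-1.538, -2.734, -0.003]
wrist_force: [-3.3, 8.0, 1.4]
width: 0.002
grip_force: 3.8
```

>>> {"fn": "servo_tool", "kwargs": {
  "targets": [
    {"hand":1,"x":-0.005,"y":0,"z":0,"roll":0},
    {"hand":1,"x":-0.005,"y":0,"z":0,"roll":0},
    {"hand":1,"x":-0.005,"y":0,"z":0,"roll":0}
  ]
}}

```text
time: 13.08
tool_pos: [0.4906, -0.1372, 0.0335]
tcp_rot: [-1.536, -2.73, -0.005]
wrist_force: [-5.8, 13.3, 4.9]
width: -0.001
grip_force: 6.7
```

```bash
python3 -c "
from h import *
armang();arc([210])"
```

```text
arm score 74 ang 42.166666666666664
now [ 0.4906 -0.1372  0.0334] xang 121.3 w 0.0 F [-5.2 12.3  4.3] t 13.1333
(np.float64(0.4898), np.float64(-0.1365), 0.036, 120) x 0.002 y -0.001 z -0.005 roll 0.007 rows>=0.2
```

That is the solid stop: about 14 N with no further motion. I'll back off and rise.

>>> {"fn": "servo_tool", "kwargs": {
  "targets": [
    {"hand":1,"x":0.015,"y":-0.002,"z":0,"roll":0},
    {"hand":1,"x":0.035,"y":-0.006,"z":0,"roll":0},
    {"hand":1,"x":0.05,"y":-0.012,"z":0,"roll":0},
    {"hand":1,"x":0.05,"y":-0.012,"z":-0.06,"roll":0},
    {"hand":1,"x":0.05,"y":-0.012,"z":-0.13,"roll":0},
    {"hand":1,"x":0.05,"y":-0.012,"z":-0.2,"roll":0},
    {"hand":-1,"x":0.05,"y":-0.012,"z":-0.26,"roll":0},
    {"hand":-1,"x":0.05,"y":-0.012,"z":-0.3,"roll":0},
    {"hand":-1,"x":0.05,"y":-0.012,"z":-0.3,"roll":0},
    {"hand":-1,"x":0.05,"y":-0.012,"z":-0.3,"roll":0}
  ]
}}

```text
time: 13.97
tool_pos: [0.4766, -0.1236, 0.1862]
tcp_rot: [1.534, 2.736, 0.001]
wrist_force: [0.7, -0.1, 0.2]
width: 0.566
grip_force: 0.0
```

```bash
python3 -c "
from h import *
armang();go((.5655,-.093,.18,132),(.5655,-.093,.18,42),(.5655,-.093,.18,-138))"
```

```text
arm score 77 ang 42.75
now [ 0.4753 -0.1232  0.1843] xang 121.5 w 0.65 F [-0.8  0.1  0.4] t 14.0167
(0.5655, -0.093, 0.18, 132) x -0.043 y 0.185 z 0.009 roll -0.059 rows>=2.3
(0.5655, -0.093, 0.18, 42) x -0.043 y 0.185 z 0.009 roll 0.441 rows>=11.1
(0.5655, -0.093, 0.18, -138) x -0.043 y 0.185 z 0.009 roll -0.559 rows>=14.0
```

>>> {"fn": "servo_tool", "kwargs": {
  "targets": [
    {"hand":-1,"x":-0.02,"y":0.09,"z":0,"roll":0.05},
    {"hand":-1,"x":-0.043,"y":0.185,"z":0,"roll":0.1},
    {"hand":-1,"x":-0.043,"y":0.186,"z":0,"roll":0.441},
    {"hand":-1,"x":-0.043,"y":0.186,"z":0,"roll":0.441},
    {"hand":-1,"x":-0.043,"y":0.186,"z":0,"roll":0.441},
    {"hand":-1,"x":-0.043,"y":0.186,"z":0,"roll":0.441},
    {"hand":-1,"x":-0.043,"y":0.186,"z":0,"roll":0.441},
    {"hand":-1,"x":-0.043,"y":0.186,"z":0,"roll":0.441},
    {"hand":-1,"x":-0.043,"y":0.186,"z":0,"roll":0.441},
    {"hand":-1,"x":-0.043,"y":0.186,"z":0,"roll":0.441}
  ]
}}

```text
time: 14.85
tool_pos: [0.5642, -0.0927, 0.1812]
tcp_rot: [-2.851, -1.314, 0.006]
wrist_force: [-0.4, 0.5, -0.1]
width: 1.002
grip_force: 0.0
```

>>> {"fn": "servo_tool", "kwargs": {
  "targets": [
    {"hand":-1,"x":0,"y":0,"z":0,"roll":0.06},
    {"hand":-1,"x":0,"y":0,"z":0,"roll":0.06},
    {"hand":-1,"x":0,"y":0,"z":0,"roll":0.06},
    {"hand":-1,"x":0,"y":0,"z":0,"roll":0.06}
  ]
}}

```text
time: 15.18
tool_pos: [0.5646, -0.0927, 0.182]
tcp_rot: [-2.958, -1.052, 0.005]
wrist_force: [-0.2, -0.3, 0.0]
width: 0.999
grip_force: 0.0
```

```bash
python3 -c "
from h import *
go((.566,-.0928,.058,42))"
```

```text
now [ 0.5646 -0.0927  0.182 ] xang 39.2 w 1.0 F [-0.2 -0.3  0. ] t 15.1833
(0.566, -0.0928, 0.058, 42) x 0.003 y 0.003 z 0.248 roll -0.016 rows>=3.0
```

>>> {"fn": "servo_tool", "kwargs": {
  "targets": [
    {"hand":-1,"x":0.002,"y":0.002,"z":0.05,"roll":-0.016},
    {"hand":-1,"x":0.002,"y":0.002,"z":0.1,"roll":-0.016},
    {"hand":-1,"x":0.002,"y":0.002,"z":0.15,"roll":-0.016},
    {"hand":-1,"x":0.002,"y":0.002,"z":0.19,"roll":-0.016},
    {"hand":-1,"x":0.002,"y":0.002,"z":0.22,"roll":-0.016},
    {"hand":-1,"x":0.002,"y":0.002,"z":0.235,"roll":-0.016},
    {"hand":-1,"x":0.002,"y":0.002,"z":0.246,"roll":-0.016},
    {"hand":-1,"x":0.002,"y":0.002,"z":0.246,"roll":-0.016},
    {"hand":-1,"x":0.002,"y":0.002,"z":0.246,"roll":-0.016}
  ]
}}

```text
time: 15.93
tool_pos: [0.5678, -0.0933, 0.0616]
tcp_rot: [2.933, 1.125, 0.001]
wrist_force: [-0.0, -0.3, 0.5]
width: 1.001
grip_force: 0.0
```

>>> {"fn": "servo_tool", "kwargs": {
  "targets": [
    {"hand":0.5,"x":0,"y":0,"z":0,"roll":0},
    {"hand":0.5,"x":0,"y":0,"z":0,"roll":0},
    {"hand":0.5,"x":0,"y":0,"z":0,"roll":0},
    {"hand":0.5,"x":0,"y":0,"z":0,"roll":0},
    {"hand":0.5,"x":0,"y":0,"z":0,"roll":0},
    {"hand":0.5,"x":0,"y":0,"z":0,"roll":0},
    {"hand":0.5,"x":0,"y":0,"z":0,"roll":0},
    {"hand":0.5,"x":0,"y":0,"z":0,"roll":0}
  ],
  "grip_force": 40
}}

```text
time: 16.6
tool_pos: [0.568, -0.0931, 0.062]
tcp_rot: [2.933, 1.124, 0.002]
wrist_force: [-1.3, 1.9, 5.1]
width: 0.369
grip_force: 39.5
```

>>> {"fn": "servo_tool", "kwargs": {
  "targets": [
    {"hand":0.5,"x":0,"y":0,"z":0,"roll":0},
    {"hand":0.5,"x":0,"y":0,"z":-0.006,"roll":0},
    {"hand":0.5,"x":0,"y":0,"z":-0.015,"roll":0},
    {"hand":0.5,"x":0,"y":0,"z":-0.025,"roll":0},
    {"hand":0.5,"x":0,"y":0,"z":-0.035,"roll":0},
    {"hand":0.5,"x":0,"y":0,"z":-0.035,"roll":0}
  ],
  "grip_force": 60
}}

```text
time: 17.1
tool_pos: [0.5678, -0.0932, 0.0796]
tcp_rot: [2.933, 1.124, 0.001]
wrist_force: [-0.2, 0.9, -3.5]
width: 0.356
grip_force: 59.7
```

The wrist reads 3.5 N, the cover's weight, so it is lifting freely.

>>> {"fn": "servo_tool", "kwargs": {
  "targets": [
    {"hand":0.5,"x":0,"y":0,"z":-0.02,"roll":0},
    {"hand":0.5,"x":0,"y":0,"z":-0.05,"roll":0},
    {"hand":0.5,"x":0,"y":0,"z":-0.09,"roll":0},
    {"hand":0.5,"x":0,"y":0,"z":-0.13,"roll":0},
    {"hand":0.5,"x":0,"y":0,"z":-0.17,"roll":0},
    {"hand":0.5,"x":0,"y":0,"z":-0.2,"roll":0},
    {"hand":0.5,"x":0,"y":0,"z":-0.22,"roll":0},
    {"hand":0.5,"x":0,"y":0,"z":-0.22,"roll":0}
  ]
}}

```text
time: 17.77
tool_pos: [0.5692, -0.0935, 0.1921]
tcp_rot: [2.931, 1.124, 0.007]
wrist_force: [0.4, 0.2, -2.9]
width: 0.354
grip_force: 60.0
```

```bash
python3 - <<'E'
from h import *
raw=cv2.imread("raw_top.png"); out=[]
# mat centre: fit circle of 150 mm at z=.005 in original pictures, cork: lower saturation, brighter than table
for n in ("top","scene"):
    i=cv2.imread(f"raw_{n}.png"); hsv=cv2.cvtColor(i,cv2.COLOR_BGR2HSV).astype(float)
    c0=np.array([.547,.181]); s=hsv[...,1]
    pts=lambda c,r:[proj(n,[c[0]+r*np.cos(t),c[1]+r*np.sin(t),.005]) for t in np.linspace(0,2*np.pi,90,endpoint=False)]
    val=lambda c,r:np.mean([s[int(round(v)),int(round(u))] for u,v in pts(c,r)])
    best=[(val((x,y),.080)-val((x,y),.070),x,y) for x in np.arange(.53,.561,.002) for y in np.arange(.165,.2,.002)]
    best.sort(); top=best[-6:]; print(n,top[-1],np.mean(top,axis=0))
go((.547,.182,.2,42),(.547,.182,.06,42))
E
```

```text
top (np.float64(75.15555555555554), np.float64(0.548), np.float64(0.18100000000000002)) [74.31481481  0.547       0.181     ]
scene (np.float64(63.233333333333334), np.float64(0.546), np.float64(0.18500000000000003)) [62.14074074  0.54533333  0.18333333]
now [ 0.5692 -0.0935  0.1921] xang 42.0 w 0.35 F [ 0.4  0.2 -2.9] t 17.7667
(0.547, 0.182, 0.2, 42) x 0.335 y -0.439 z -0.017 roll -0.000 rows>=6.6
(0.547, 0.182, 0.06, 42) x 0.335 y -0.441 z 0.263 roll -0.000 rows>=7.3
```

>>> {"fn": "servo_tool", "kwargs": {
  "targets": [
    {"hand":0.5,"x":0.02,"y":-0.026,"z":0,"roll":0},
    {"hand":0.5,"x":0.06,"y":-0.077,"z":0,"roll":0},
    {"hand":0.5,"x":0.11,"y":-0.141,"z":0,"roll":0},
    {"hand":0.5,"x":0.16,"y":-0.205,"z":0,"roll":0},
    {"hand":0.5,"x":0.21,"y":-0.269,"z":0,"roll":0},
    {"hand":0.5,"x":0.26,"y":-0.334,"z":0,"roll":0},
    {"hand":0.5,"x":0.305,"y":-0.391,"z":0,"roll":0},
    {"hand":0.5,"x":0.33,"y":-0.423,"z":0,"roll":0},
    {"hand":0.5,"x":0.339,"y":-0.435,"z":0.02,"roll":0},
    {"hand":0.5,"x":0.339,"y":-0.435,"z":0.06,"roll":0}
  ]
}}

```text
time: 18.6
tool_pos: [0.5494, 0.1845, 0.16]
tcp_rot: [-2.932, -1.129, -0.007]
wrist_force: [0.4, 0.3, -2.8]
width: 0.354
grip_force: 60.1
```

>>> {"fn": "servo_tool", "kwargs": {
  "targets": [
    {"hand":0.5,"x":0,"y":0,"z":0.04,"roll":0},
    {"hand":0.5,"x":0,"y":0,"z":0.08,"roll":0},
    {"hand":0.5,"x":0,"y":0,"z":0.12,"roll":0},
    {"hand":0.5,"x":0,"y":0,"z":0.145,"roll":0},
    {"hand":0.5,"x":0,"y":0,"z":0.145,"roll":0},
    {"hand":0.5,"x":0,"y":0,"z":0.145,"roll":0}
  ]
}}

```text
time: 19.1
tool_pos: [0.5469, 0.1811, 0.0847]
tcp_rot: [-2.934, -1.124, 0.005]
wrist_force: [0.4, 0.0, -3.1]
width: 0.356
grip_force: 60.2
```

```bash
python3 - <<'E'
from h import *
go((.5485,.182,.044,42))
E
```

```text
now [0.5469 0.1811 0.0847] xang 41.9 w 0.36 F [ 0.4  0.  -3.1] t 19.1
(0.5485, 0.182, 0.044, 42) x 0.004 y 0.001 z 0.081 roll -0.000 rows>=1.0
```

>>> {"fn": "servo_tool", "kwargs": {
  "targets": [
    {"hand":0.5,"x":0.002,"y":0,"z":0.03,"roll":0},
    {"hand":0.5,"x":0.003,"y":0,"z":0.055,"roll":0},
    {"hand":0.5,"x":0.003,"y":0,"z":0.068,"roll":0},
    {"hand":0.5,"x":0.003,"y":0,"z":0.074,"roll":0},
    {"hand":0.5,"x":0.003,"y":0,"z":0.076,"roll":0},
    {"hand":0.5,"x":0.003,"y":0,"z":0.076,"roll":0}
  ]
}}

```text
time: 19.6
tool_pos: [0.5493, 0.1829, 0.0483]
tcp_rot: [-2.933, -1.125, 0.0]
wrist_force: [0.2, 0.5, -2.6]
width: 0.354
grip_force: 60.1
```

>>> {"fn": "servo_tool", "kwargs": {
  "targets": [
    {"hand":0.5,"x":0,"y":0,"z":0.002,"roll":0},
    {"hand":0.5,"x":0,"y":0,"z":0.003,"roll":0},
    {"hand":0.5,"x":0,"y":0,"z":0.003,"roll":0}
  ]
}}

```text
time: 19.85
tool_pos: [0.5496, 0.183, 0.0471]
tcp_rot: [2.933, 1.125, 0.001]
wrist_force: [-0.7, -0.2, -2.2]
width: 0.353
grip_force: 60.1
```

>>> {"fn": "servo_tool", "kwargs": {
  "targets": [
    {"hand":0.5,"x":0,"y":0,"z":0.002,"roll":0},
    {"hand":0.5,"x":0,"y":0,"z":0.003,"roll":0},
    {"hand":0.5,"x":0,"y":0,"z":0.003,"roll":0}
  ]
}}

```text
time: 20.1
tool_pos: [0.5492, 0.1829, 0.0452]
tcp_rot: [-2.933, -1.125, 0.0]
wrist_force: [-0.2, -0.3, -2.8]
width: 0.353
grip_force: 60.1
```

>>> {"fn": "servo_tool", "kwargs": {
  "targets": [
    {"hand":0.5,"x":0,"y":0,"z":0.002,"roll":0},
    {"hand":0.5,"x":0,"y":0,"z":0.003,"roll":0},
    {"hand":0.5,"x":0,"y":0,"z":0.003,"roll":0}
  ]
}}

```text
time: 20.35
tool_pos: [0.5495, 0.1832, 0.0441]
tcp_rot: [-2.933, -1.125, -0.001]
wrist_force: [-0.6, 0.8, -0.2]
width: 0.351
grip_force: 60.4
```

>>> {"fn": "servo_tool", "kwargs": {
  "targets": [
    {"hand":0.5,"x":0,"y":0,"z":0.002,"roll":0},
    {"hand":0.5,"x":0,"y":0,"z":0.002,"roll":0},
    {"hand":0.5,"x":0,"y":0,"z":0.002,"roll":0}
  ]
}}

```text
time: 20.6
tool_pos: [0.5496, 0.1835, 0.0439]
tcp_rot: [-2.933, -1.124, -0.002]
wrist_force: [-4.5, 0.3, 5.8]
width: 0.35
grip_force: 61.1
```

It is seated on the mat, so I'll release and rise.

>>> {"fn": "servo_tool", "kwargs": {
  "targets": [
    {"hand":0.5,"x":0,"y":0,"z":-0.002,"roll":0},
    {"hand":0.1,"x":0,"y":0,"z":-0.002,"roll":0},
    {"hand":-0.5,"x":0,"y":0,"z":-0.002,"roll":0},
    {"hand":-1,"x":0,"y":0,"z":-0.002,"roll":0},
    {"hand":-1,"x":0,"y":0,"z":-0.002,"roll":0},
    {"hand":-1,"x":0,"y":0,"z":-0.002,"roll":0},
    {"hand":-1,"x":0,"y":0,"z":-0.002,"roll":0},
    {"hand":-1,"x":0,"y":0,"z":-0.002,"roll":0}
  ]
}}

```text
time: 21.27
tool_pos: [0.5493, 0.1829, 0.0437]
tcp_rot: [2.933, 1.124, 0.0]
wrist_force: [-0.2, -0.1, 0.3]
width: 1.0
grip_force: 0.0
```

>>> {"fn": "servo_tool", "kwargs": {
  "targets": [
    {"hand":-1,"x":0,"y":0,"z":-0.05,"roll":0},
    {"hand":-1,"x":0,"y":0,"z":-0.12,"roll":0},
    {"hand":-1,"x":0,"y":0,"z":-0.2,"roll":0},
    {"hand":-1,"x":0,"y":0,"z":-0.28,"roll":0},
    {"hand":-1,"x":-0.1,"y":0.13,"z":-0.33,"roll":0},
    {"hand":-1,"x":-0.16,"y":0.2,"z":-0.33,"roll":0},
    {"hand":-1,"x":-0.22,"y":0.28,"z":-0.33,"roll":0},
    {"hand":-1,"x":-0.29,"y":0.36,"z":-0.33,"roll":0},
    {"hand":-1,"x":-0.34,"y":0.43,"z":-0.33,"roll":0},
    {"hand":-1,"x":-0.34,"y":0.43,"z":-0.33,"roll":0}
  ]
}}

```text
time: 22.1
tool_pos: [0.5645, -0.066, 0.2086]
tcp_rot: [2.933, 1.125, 0.001]
wrist_force: [0.4, -0.3, 1.7]
width: 1.003
grip_force: 0.0
```

```bash
python3 - <<'E'
from h import *
i=read_camera("top"); hsv=cv2.cvtColor(i,cv2.COLOR_RGB2HSV); cv2.imwrite("raw_top2.png",i[:,:,::-1])
s=hsv[...,1].astype(float); v=hsv[...,2].astype(float)
m=((s<60)).astype(np.uint8)
def val(c,r,z):
    return np.mean([s[int(round(b)),int(round(a))] for a,b in (proj("top",[c[0]+r*np.cos(t),c[1]+r*np.sin(t),z]) for t in np.linspace(0,2*np.pi,72,endpoint=False))])
b=sorted((val((x,y),.066,.041)-val((x,y),.056,.041),x,y) for x in np.arange(.53,.57,.002) for y in np.arange(.165,.205,.002))
print("cover disc",b[-1],np.mean(b[-6:],axis=0))
u,w=np.array(proj("top",[.547,.182,.02])).round().astype(int); print("greys at knob/disc",i[w,u])
go()
E
```

```text
cover disc (np.float64(118.31944444444446), np.float64(0.546), np.float64(0.18500000000000003)) [115.68518519   0.547        0.18366667]
greys at knob/disc [156 159 160]
now [ 0.5651 -0.0739  0.2087] xang 41.8 w 0.99 F [ 0.2 -4.9  0.3] t 22.15
```

The cover is within about 3 mm of the mat's centre. I'll let the arm settle and hand in.

>>> {"fn": "servo_tool", "kwargs": {
  "targets": [
    {"hand":-1,"x":0,"y":0,"z":0,"roll":0},
    {"hand":-1,"x":0,"y":0,"z":0,"roll":0},
    {"hand":-1,"x":0,"y":0,"z":0,"roll":0},
    {"hand":-1,"x":0,"y":0,"z":0,"roll":0}
  ]
}}

```text
time: 22.48
tool_pos: [0.5646, -0.0627, 0.2079]
tcp_rot: [-2.932, -1.127, 0.0]
wrist_force: [-0.3, -0.3, 0.2]
width: 0.998
grip_force: 0.0
```

```bash
python3 -c "
from workcell import bot,ticket
print(bot.read_state()['wrist_force'])
print(ticket.finish_job())"
```

```text
[-0.3468139  -0.28716462  0.17053385]
the job is handed in; nothing more can be done
None
```

The job is handed in at 22.5 s: I moved the gold bottle to a free spot upright, turned the cover to its stop, and set it down within about 3 mm of the mat's centre by the top camera.

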